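# Snap the blue driver board home on its standoffs

## Robot

A 7-joint arm with a two-finger parallel gripper is mounted at the origin on the work surface. World frame = base frame: x ahead of the robot, y to its left, z up, the work surface at z = 0. Lengths are in mm, angles in rad, forces in N, time in s.
With the tool pointing down it reaches from about 425 to 950 mm from the base axis. Payload 4.7 kg.
Tool frame: the origin (TCP) lies between the finger pads; the fingertips stand 11 mm ahead of it and the grasp point (between the pads) lies 8 mm behind it; z points along the fingers, y is the line along which they close (so a half turn about z gives the same grasp; the last joint's range is limited). The gripper opens to 85 mm and grips with 20 to 120 N. Pads are 22 mm wide; open, the fingers measure 114 mm over their backs; the gripper's body (76 mm by 85 mm) begins 54 mm behind the grasp point. The pads swing forward as they close: fully open they stand 13 mm farther back than shut.
Start: joints at [-1.304, 0.469, -0.049, 1.532, 0.024, 1.141, -0.082], TCP at [196.725, 645.714, 242.335] pointing down, gripper open.
Joint ranges: [-2.59, 2.59], [-0.33, 1.99], [-1.39, 1.29], [0.1, 2.45], [-1.04, 4.18], [0.21, 1.99], [-2.66, 2.66]. Speed limits (rad/s): [2.57, 2.57, 3.14, 3.14, 3.14, 3.14, 3.14].

## Interface

Orientations are given as a rotation vector (axis times angle).
In Python, from plant import ctrl, optics, outline_of gives the robot as it stands.
- The arm moves only by the tool move_arm, never from a script. Its argument "commands" is a list of rows, each a list of 4 numbers: the shift along the tool's x, y, z in m, then the turn about the tool's z in degrees. A call has 1 to 5 rows; each row is the pose to reach, as a shift and turn from the pose commanded when the call began, along the tool's axes at that moment; what a row does not reach only later rows make up. A row lasts 1/12 s, in which the tool goes at most 41.7 mm and 7.16 degrees, less where a joint would pass 70% of its speed; a pose out of reach is approached as far as the arm can. A call with a gripper value outside its range is refused whole. "grip" is the closure, from 0 (fully open) to 1 (shut), set as the call begins (left out, the last holds). The fingers move at their own pace and stop on an object; "squeeze" is the grip in N (left out, the last holds). Time passes only in rows, so rows that repeat a pose let the fingers close. It gives the time, the measured TCP pose, the force, the opening and the grip force at its end, in the units of the state.
- ctrl.state(): the state, without advancing time (a new reading comes with each control period).
- optics.snapshot(name): name is "side" or "top" or "wrist"; returns a dict with "image" (420x560x3 uint8, red, green, blue), "K" (3x3 intrinsics, pixels), "cam_to_world" (4x4, takes a point from camera to world coordinates); the wrist camera has in their place "hand_eye" (4x4, takes a point from camera to tool coordinates, whose origin is the TCP and whose axes are the flange's). Camera axes: x right, y down, z forward; pixel columns grow to the right and rows downward; lengths in mm; the calibration is good to about 2 mm. A picture is of the moment at which its call begins: read the wrist's pose just before it. There is no depth.
- ctrl.sign_off(): hands the job in; it is judged then, once.
Trained networks look in a picture, given as the dict that the camera call returned (one of the last four; its "shot" number tells which), for a name from the list of things; names that differ only in an ending like _2 or _b are one class to them, and where a whole thing is asked for, a point or a joint stands for the part that bears it (a point fixed in the world has none). Each returns a list of dicts, best first, with "score" (0 to 1); they miss things now and then, are a little off and sometimes report something else, mostly with a low value. They report only what shows in the picture. A call takes as long as a camera call. They do not tell look-alikes from the thing itself.
- outline_of(picture, thing): "pixels" (420x560 bool, what is visible of it) and "at" ([column, row] in pixels, amid what is visible of it).
The state is a dict: "clock": time; "q": joint angles; "joint_vel": joint speeds; "tau": joint torques, N m; "ee_pos": TCP position; "eef_rot": TCP orientation; "contact_force": force on the tool from outside, world axes, zero at the start; "ft_torque": the same for the moment, N m; "opening": finger opening in mm; "grasp_force": force on a finger pad.
Only numpy, scipy, OpenCV 4.12 (cv2) and the standard library are available. Lean on these libraries where they do the work, as an engineer would, in place of code of your own. Each camera call takes 0.05 s, during which the arm holds its last target. There are 200 camera calls.

## Task

The blue circuit board has been laid loosely on the four barbed standoffs of its tray. Press it down, one short end after the other, until every post has clicked through and the board sits fully home and level. Leave the red board alone: it must stay loose on its posts, still waiting for its heat sink.

Things in the scene. Friction and masses are not known exactly. Their poses are not given: they have to be found in the camera images.
- blue_end_left (a point): Press point on the bare top face of the blue board (92 x 150 mm, 3 mm thick), on its long centre line, 56 mm from the middle towards its +y end; within 10 mm of it will do. y runs along the 150 mm, z up. It stands 33 mm above the table while loose and 23 mm when home. An end snaps at about 6 to 10 N (press with 15 or so), then stops hard; it tips a few degrees while only one end is home.
- blue_end_right (a point): The same point at the other short end of the blue board, 56 mm from the middle towards its -y end. Between the two ends, on the middle, sits a black finned heat sink, 50 mm (x) by 60 mm (y), its top 20 mm above the board. The board weighs about 120 g.
- blue_base: Fixed aluminium tray under the blue board, 130 (x) x 200 (y) x 14 mm; origin: centre of its underside, on the table; y along the board. Four white standoffs at x = +-34, y = +-62 mm: round seats 20 mm high, and on each a barbed post, tip 37 mm high, that passes through the board's 10 x 9 mm corner hole. Home, the posts stand 14 mm proud of the board: press between them, not on them.
- red_mid (a point): Middle of the top face of the red board, a bystander of the same 92 x 150 x 3 mm size but without heat sink, loose on its own identical tray and standoffs, 33 mm above the table. To be left as it is.
Mind the look-alikes: they are no part of the job. What is meant by the part that bears blue_end_left is not brown or purple, and is the larger of those in its own colour.

How it is judged:
By the outcome, as a careful person would: the job done as asked, in the order asked, and still so for the second after the job is handed in, with the robot touching nothing.
It also fails if it takes over 32 s, if anything falls off the work surface, if the arm or the gripper's body presses on something with over 40 N, if the wrist force passes 120 N, or if a joint passes its speed limit or range.

## Working session

There is one attempt and no reset: what is moved stays moved. The work goes in short steps, Python scripts to look and compute and a tool call to move; the robot and the scene stay as the last step left them, time stands still between calls to the robot, and variables do not carry over. Pictures are saved under pics/ and viewed, at most 10 in all, crops included, and the job is handed in when it is done.

Besides the shell and the picture viewer there is one more tool, called by a JSON object that holds its "method" and its "body", one argument or row to a line. move_arm: Moves the arm, as the interface text tells. Its arguments: {"type":"object","properties":{"commands":{"type":"array"},"grip":{"type":"number"},"squeeze":{"type":"number"}},"required":["commands"]}

```bash
mkdir -p pics
cat > h.py <<'E'
import numpy as np, cv2
from plant import ctrl, optics, outline_of
def ray(p,uv,z):
    K=p["K"];T=np.array(p["cam_to_world"]);d=T[:3,:3]@np.linalg.inv(K)@np.array([uv[0],uv[1],1.]);o=T[:3,3]
    return o+d*(z-o[2])/d[2]
def save(n,im): cv2.imwrite("pics/"+n+".png",cv2.cvtColor(im,cv2.COLOR_RGB2BGR))
E
python3 - <<'E'
from h import *
a=optics.snapshot("top");b=optics.snapshot("side")
save("top0",a["image"]);save("side0",b["image"])
for p in (a,):
  for n in ("blue_end_left","blue_base","red_mid"):
    for r in outline_of(p,n):
      ys,xs=np.nonzero(r["pixels"]);c=np.array(r["at"])
      box=cv2.boxPoints(cv2.minAreaRect(np.c_[xs,ys].astype(np.float32)))
      z=33 if n!="blue_base" else 14
      print(n,round(r["score"],2),c,len(xs),ray(p,c,z).round(),[ray(p,q,z)[:2].round().tolist() for q in box])
s=ctrl.state();print(s["clock"],s["ee_pos"],s["eef_rot"],s["contact_force"])
E
```

```text
blue_end_left 0.97 [336.8 265.9] 1152 [ 320. -151.   33.] [[302.0, -88.0], [387.0, -146.0], [352.0, -198.0], [267.0, -139.0]]
blue_end_left 0.74 [352.7 184.2] 2367 [ 513. -190.   33.] [[545.0, -99.0], [568.0, -249.0], [477.0, -261.0], [454.0, -112.0]]
blue_end_left 0.7 [399.1 307.1] 2557 [ 228. -294.   33.] [[206.0, -204.0], [314.0, -304.0], [252.0, -373.0], [145.0, -273.0]]
blue_end_left 0.59 [363.  117.1] 1079 [ 678. -216.   33.] [[673.0, -150.0], [730.0, -181.0], [677.0, -272.0], [621.0, -240.0]]
blue_end_left 0.55 [195.2 177.2] 2266 [528. 187.  33.] [[537.0, 272.0], [597.0, 134.0], [512.0, 97.0], [453.0, 234.0]]
blue_base 0.9 [346.8 204.8] 2125 [ 466. -178.   14.] [[563.0, -69.0], [594.0, -273.0], [460.0, -289.0], [430.0, -88.0]]
red_mid 0.93 [197.9 178.2] 2197 [525. 180.  33.] [[536.0, 271.0], [596.0, 134.0], [512.0, 97.0], [453.0, 232.0]]
0.25 [196.644141   645.47448847 241.83385212] [-4.62810542e-01 -3.10721364e+00  1.32269133e-03] [-0.63000066  0.31694546 -0.02072021]
```

View pics/top0.png

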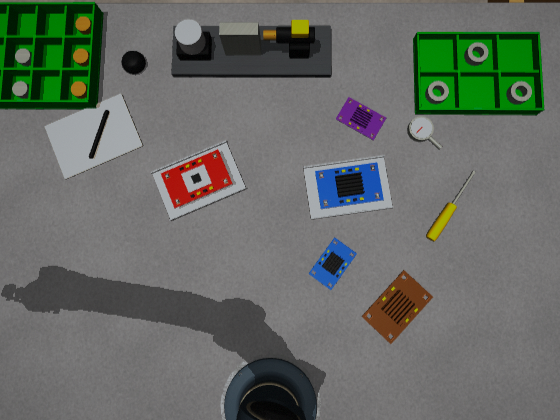

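View pics/side0.png

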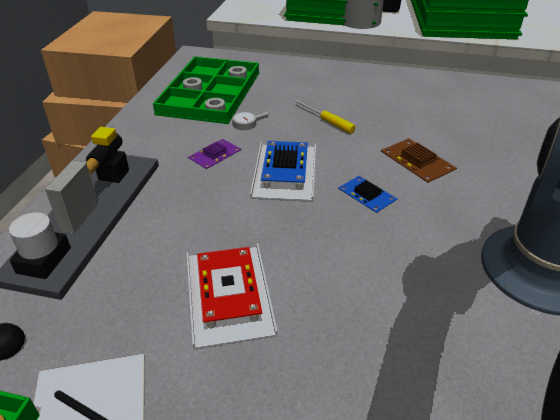

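Candidates in the top view: blue on tray (350,184), small blue (333,263), brown (399,307), purple (361,117) and red on tray (198,180). The blue board on its tray fits: it is blue, and it's the larger of the two blue ones. I'll confirm that in a crop.

Run:
```python
from h import *
from scipy.spatial.transform import Rotation as R
im=cv2.cvtColor(cv2.imread("pics/top0.png"),cv2.COLOR_BGR2RGB)
save("crop",cv2.resize(im[140:300,290:440],None,fx=3.5,fy=3.5,interpolation=cv2.INTER_CUBIC))
s=ctrl.state();M=R.from_rotvec(s["eef_rot"]).as_matrix();p=s["ee_pos"]
print(M.round(3))
for w in ([480,300,240],[502.5,-124.7,150]): print((M.T@(np.array(w)-p)).round(1))
```

```text
[[-0.957  0.291 -0.   ]
 [ 0.291  0.957 -0.001]
 [-0.    -0.001 -1.   ]]
[-371.7 -247.9    2.1]
[-517.  -647.5   92.4]
```

View pics/crop.png

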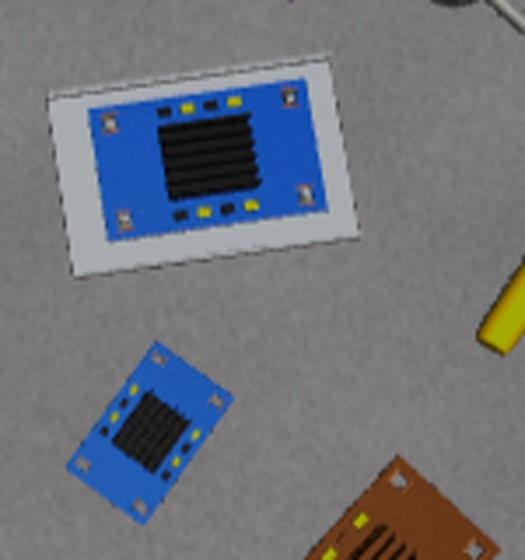

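The crop confirms it. The larger blue board on the white tray, at crop (208,160), has bare ends either side of the heat sink; the small blue one at (150,432) is the look-alike. Moving now.

{"method": "move_arm", "body": {
  "commands": [
    [-0.033,-0.022,0,0],
    [-0.066,-0.044,0,0],
    [-0.1,-0.066,0,0],
    [-0.133,-0.088,0,0],
    [-0.166,-0.11,0,0]
  ],
  "grip": 1
}}

```text
clock: 0.67
ee_pos: [324.4, 490.4, 242.3]
eef_rot: [0.463, 3.107, 0.0]
contact_force: [1.4, 0.7, -0.6]
opening: 25.5
grasp_force: 0.0
```

{"method": "move_arm", "body": {
  "commands": [
    [-0.033,-0.022,0,0],
    [-0.066,-0.044,0,0],
    [-0.1,-0.066,0,0],
    [-0.133,-0.088,0,0],
    [-0.166,-0.11,0,0]
  ]
}}

```text
clock: 1.08
ee_pos: [451.1, 336.7, 242.5]
eef_rot: [0.463, 3.107, 0.001]
contact_force: [0.9, 0.8, -0.2]
opening: 0.1
grasp_force: 0.0
```

{"method": "move_arm", "body": {
  "commands": [
    [-0.01,-0.035,0,0],
    [-0.02,-0.07,0,0],
    [-0.03,-0.105,0,0],
    [-0.04,-0.14,0,0],
    [-0.05,-0.175,0,0]
  ]
}}

```text
clock: 1.5
ee_pos: [446.7, 154.7, 242.4]
eef_rot: [0.463, 3.107, 0.001]
contact_force: [1.0, -0.2, 0.1]
opening: 0.2
grasp_force: 0.0
```

```bash
cat >> h.py <<'E'
from scipy.spatial.transform import Rotation as R
def to(w):
    s=ctrl.state();M=R.from_rotvec(s["eef_rot"]).as_matrix();p=np.array(s["ee_pos"])
    print(round(s["clock"],2),p.round(1),"yaw of tool y",np.degrees(np.arctan2(M[1,1],M[0,1])).round(1),"tilt",M[:,2].round(3),"shift",(M.T@(np.array(w)-p)).round(1))
E
python3 -c "
from h import *
to([502.5,-124.7,150])"
```

```text
1.5 [446.7 154.7 242.4] yaw of tool y 73.1 tilt [ 0.  0. -1.] shift [-134.8 -251.1   92.3]
```

{"method": "move_arm", "body": {
  "commands": [
    [-0.017,-0.033,0,-5],
    [-0.034,-0.066,0,-10],
    [-0.052,-0.099,0,-15],
    [-0.07,-0.132,0,-20],
    [-0.085,-0.162,0,-26]
  ]
}}

```text
clock: 1.92
ee_pos: [481.2, -25.7, 242.6]
eef_rot: [-0.253, 3.13, -0.0]
contact_force: [0.1, 0.1, -1.2]
opening: -0.3
grasp_force: 0.0
```

Run:
```python
from h import *
s=ctrl.state();w=optics.snapshot("wrist");save("w1",w["image"])
M=np.eye(4);M[:3,:3]=R.from_rotvec(s["eef_rot"]).as_matrix();M[:3,3]=s["ee_pos"];w["cam_to_world"]=M@np.array(w["hand_eye"])
for n in ("blue_end_left","blue_base"):
  for r in outline_of(w,n):
    ys,xs=np.nonzero(r["pixels"]);box=cv2.boxPoints(cv2.minAreaRect(np.c_[xs,ys].astype(np.float32)));z=33 if n!="blue_base" else 14
    print(n,round(r["score"],2),r["at"],[ray(w,q,z)[:2].round().tolist() for q in box])
to([502.5,-124.7,150])
```

```text
blue_end_left 0.94 [136.6, 192.1] [[572.0, -264.0], [478.0, -259.0], [456.0, -105.0], [548.0, -98.0]]
blue_end_left 0.94 [186.6, 29.3] [[362.0, -191.0], [286.0, -134.0], [313.0, -81.0], [394.0, -137.0]]
blue_end_left 0.72 [112.1, 306.3] [[667.0, -257.0], [612.0, -228.0], [661.0, -141.0], [720.0, -168.0]]
blue_base 0.88 [170.6, 150.1] [[597.0, -289.0], [463.0, -283.0], [431.0, -85.0], [562.0, -70.0]]
2.07 [481.1 -26.2 242.4] yaw of tool y 98.7 tilt [ 0. -0. -1.] shift [  -6.3 -100.5   92.5]
```

View pics/w1.png

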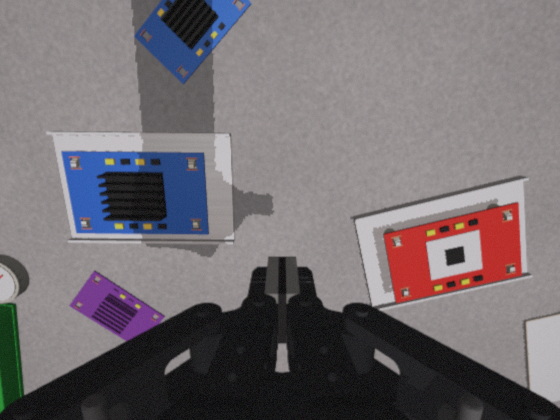

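The wrist view shows the blue board at (137,192), its posts at the corners, and the left press point near (190,193). Its position agrees with the top view. Moving over the left end.

{"method": "move_arm", "body": {
  "commands": [
    [-0.002,-0.034,0.02,0],
    [-0.004,-0.067,0.04,0],
    [-0.006,-0.1,0.06,0],
    [-0.006,-0.1,0.1,0],
    [-0.006,-0.1,0.14,0]
  ]
}}

```text
clock: 2.48
ee_pos: [504.3, -122.0, 102.1]
eef_rot: [-0.243, 3.128, -0.002]
contact_force: [0.8, 0.0, -0.3]
opening: -0.2
grasp_force: 0.0
```

{"method": "move_arm", "body": {
  "commands": [
    [0,0,0.02,0],
    [0,0,0.035,0],
    [0,0,0.04,0],
    [0,0,0.042,0],
    [0,0,0.042,0]
  ]
}}

```text
clock: 2.9
ee_pos: [503.3, -120.2, 60.5]
eef_rot: [-0.249, 3.131, 0.001]
contact_force: [-0.1, 0.5, -0.1]
opening: 0.0
grasp_force: 0.0
```

Run:
```python
from h import *
to([502.5,-124.5,44])
w=optics.snapshot("wrist");b=optics.snapshot("side")
save("c2",np.hstack([cv2.resize(w["image"],(400,300)),cv2.resize(b["image"][120:220,220:353],(400,300),interpolation=cv2.INTER_CUBIC)]))
```

```text
2.9 [ 503.3 -120.2   60.5] yaw of tool y 99.1 tilt [ 0.  0. -1.] shift [ 1.4 -4.1 16.5]
```

View pics/c2.png

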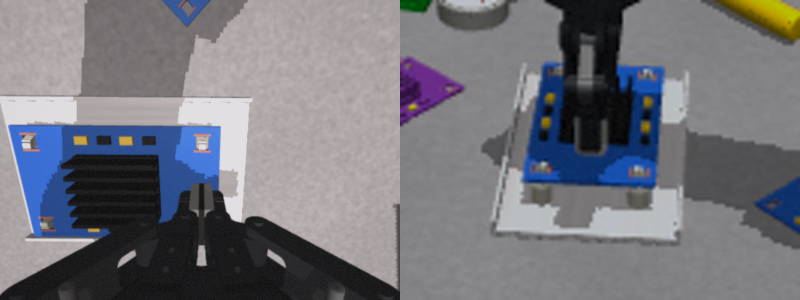

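The closed fingers are centred between the two left posts and clear of the heat sink. Pressing.

{"method": "move_arm", "body": {
  "commands": [
    [0.001,-0.004,0.005,0],
    [0.001,-0.004,0.01,0],
    [0.001,-0.004,0.014,0],
    [0.001,-0.004,0.016,0],
    [0.001,-0.004,0.017,0]
  ]
}}

```text
clock: 3.42
ee_pos: [502.1, -125.1, 43.0]
eef_rot: [0.248, -3.131, -0.0]
contact_force: [-1.1, -0.5, 4.5]
opening: -0.3
grasp_force: 2.2
```

{"method": "move_arm", "body": {
  "commands": [
    [0,0,0.001,0],
    [0,0,0.002,0],
    [0,0,0.003,0],
    [0,0,0.004,0],
    [0,0,0.004,0]
  ]
}}

```text
clock: 3.83
ee_pos: [502.7, -125.3, 39.8]
eef_rot: [-0.248, 3.131, -0.0]
contact_force: [-0.3, -0.6, 4.0]
opening: -0.2
grasp_force: 2.2
```

{"method": "move_arm", "body": {
  "commands": [
    [0,0,0.001,0],
    [0,0,0.002,0],
    [0,0,0.003,0],
    [0,0,0.004,0],
    [0,0,0.004,0]
  ]
}}

```text
clock: 4.25
ee_pos: [502.7, -125.2, 35.7]
eef_rot: [-0.248, 3.131, 0.0]
contact_force: [-1.4, -0.6, 5.6]
opening: 0.3
grasp_force: 2.7
```

{"method": "move_arm", "body": {
  "commands": [
    [0,0,0.0005,0],
    [0,0,0.001,0],
    [0,0,0.0015,0],
    [0,0,0.002,0],
    [0,0,0.002,0]
  ]
}}

```text
clock: 4.67
ee_pos: [502.9, -125.4, 34.8]
eef_rot: [-0.247, 3.131, 0.001]
contact_force: [-4.1, 0.2, 16.8]
opening: -0.1
grasp_force: 8.3
```

{"method": "move_arm", "body": {
  "commands": [
    [0,0,0.0005,0],
    [0,0,0.0005,0],
    [0,0,0.0005,0]
  ]
}}

```text
clock: 4.92
ee_pos: [502.9, -125.4, 34.7]
eef_rot: [-0.247, 3.131, 0.001]
contact_force: [-4.5, -0.0, 19.8]
opening: -0.5
grasp_force: 10.2
```

{"method": "move_arm", "body": {
  "commands": [
    [0,0,-0.01,0],
    [0,0,-0.03,0],
    [0,0,-0.06,0],
    [0,0,-0.06,0]
  ]
}}

```text
clock: 5.25
ee_pos: [505.4, -126.0, 96.8]
eef_rot: [-0.247, 3.124, -0.003]
contact_force: [1.1, -1.2, 1.8]
opening: 0.3
grasp_force: 0.0
```

Run:
```python
from h import *
to([519.5,-235.8,60])
w=optics.snapshot("wrist");b=optics.snapshot("side")
save("c3",np.hstack([cv2.resize(w["image"],(400,300)),cv2.resize(b["image"][120:220,220:353],(400,300),interpolation=cv2.INTER_CUBIC)]))
```

```text
5.25 [ 505.4 -126.    96.8] yaw of tool y 99.0 tilt [ 0.008 -0.001 -1.   ] shift [   3.6 -110.6   37.1]
```

View pics/c3.png

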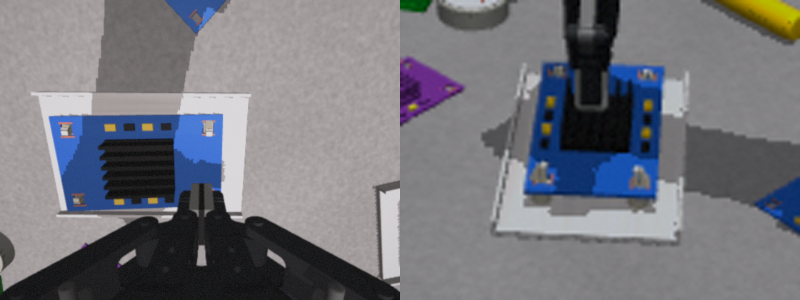

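The left end is home: the near posts stand proud at right (540,172) and (638,178). Next is the right end, crossing above the heat sink.

{"method": "move_arm", "body": {
  "commands": [
    [0,-0.038,0,0],
    [0,-0.076,0,0],
    [0.001,-0.112,0,0],
    [0.001,-0.112,0.02,0],
    [0.001,-0.112,0.03,0]
  ]
}}

```text
clock: 5.77
ee_pos: [517.5, -238.3, 60.6]
eef_rot: [0.241, -3.13, 0.0]
contact_force: [-0.8, 0.1, -1.0]
opening: -0.1
grasp_force: 0.0
```

Run:
```python
from h import *
to([519.5,-235.8,44])
w=optics.snapshot("wrist");b=optics.snapshot("side")
save("c4",np.hstack([cv2.resize(w["image"],(400,300)),cv2.resize(b["image"][120:220,220:353],(400,300),interpolation=cv2.INTER_CUBIC)]))
```

```text
5.77 [ 517.5 -238.3   60.6] yaw of tool y 98.8 tilt [-0.003 -0.    -1.   ] shift [-2.4  2.2 16.6]
```

View pics/c4.png

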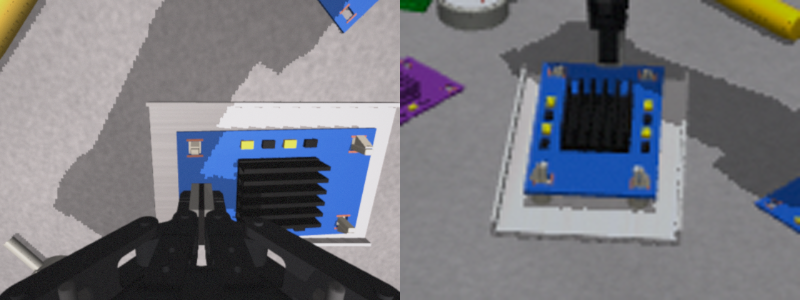

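The fingers are over the right end between its posts, clear of the heat sink. Pressing.

{"method": "move_arm", "body": {
  "commands": [
    [0,0.001,0.005,0],
    [0,0.001,0.01,0],
    [0,0.001,0.014,0],
    [0,0.001,0.016,0],
    [0,0.001,0.017,0]
  ]
}}

```text
clock: 6.28
ee_pos: [518.9, -234.4, 45.6]
eef_rot: [0.249, -3.132, -0.0]
contact_force: [0.5, -0.3, -0.7]
opening: -0.2
grasp_force: 0.0
```

{"method": "move_arm", "body": {
  "commands": [
    [0,0,0.001,0],
    [0,0,0.002,0],
    [0,0,0.003,0],
    [0,0,0.004,0],
    [0,0,0.004,0]
  ]
}}

```text
clock: 6.7
ee_pos: [519.2, -235.1, 42.1]
eef_rot: [-0.248, 3.131, -0.0]
contact_force: [0.2, -0.8, 1.9]
opening: -0.0
grasp_force: 1.3
```

{"method": "move_arm", "body": {
  "commands": [
    [0,0,0.001,0],
    [0,0,0.002,0],
    [0,0,0.003,0],
    [0,0,0.004,0],
    [0,0,0.004,0]
  ]
}}

```text
clock: 7.12
ee_pos: [519.4, -235.3, 38.4]
eef_rot: [-0.248, 3.13, -0.001]
contact_force: [-0.5, -0.1, 4.2]
opening: 0.4
grasp_force: 2.4
```

{"method": "move_arm", "body": {
  "commands": [
    [0,0,0.0005,0],
    [0,0,0.001,0],
    [0,0,0.0015,0],
    [0,0,0.002,0],
    [0,0,0.002,0]
  ]
}}

```text
clock: 7.53
ee_pos: [518.9, -235.0, 35.6]
eef_rot: [-0.248, 3.132, -0.0]
contact_force: [-0.5, -0.5, 1.3]
opening: -0.4
grasp_force: 0.6
```

{"method": "move_arm", "body": {
  "commands": [
    [0,0,0.0005,0],
    [0,0,0.001,0],
    [0,0,0.0015,0],
    [0,0,0.002,0],
    [0,0,0.002,0]
  ]
}}

```text
clock: 7.95
ee_pos: [518.6, -234.8, 34.1]
eef_rot: [0.248, -3.131, -0.001]
contact_force: [-0.7, 1.4, 5.2]
opening: -0.2
grasp_force: 2.9
```

{"method": "move_arm", "body": {
  "commands": [
    [0,0,0.0005,0],
    [0,0,0.001,0],
    [0,0,0.0015,0],
    [0,0,0.0015,0]
  ]
}}

```text
clock: 8.28
ee_pos: [518.6, -234.8, 34.0]
eef_rot: [0.248, -3.132, -0.002]
contact_force: [-4.9, 1.8, 16.7]
opening: -0.1
grasp_force: 8.4
```

{"method": "move_arm", "body": {
  "commands": [
    [0,0,-0.01,0],
    [0,0,-0.03,0],
    [0,0,-0.06,0],
    [0,0,-0.06,0]
  ]
}}

```text
clock: 8.62
ee_pos: [521.7, -236.4, 96.8]
eef_rot: [-0.247, 3.124, -0.005]
contact_force: [1.1, -0.4, 0.8]
opening: 0.3
grasp_force: 0.0
```

{"method": "move_arm", "body": {
  "commands": [
    [0,0.038,0,0],
    [-0.001,0.076,0,0],
    [-0.001,0.112,0,0],
    [-0.001,0.112,0.03,0],
    [-0.001,0.112,0.045,0]
  ]
}}

```text
clock: 9.03
ee_pos: [501.8, -120.4, 46.1]
eef_rot: [0.257, -3.131, -0.003]
contact_force: [-0.1, 0.6, -0.2]
opening: 0.1
grasp_force: 0.0
```

{"method": "move_arm", "body": {
  "commands": [
    [0,0,0.005,0],
    [0,0,0.01,0],
    [0,0,0.012,0],
    [0,0,0.0135,0],
    [0,0,0.0135,0]
  ]
}}

```text
clock: 9.45
ee_pos: [502.7, -124.9, 34.3]
eef_rot: [-0.246, 3.131, -0.0]
contact_force: [-1.1, 0.4, 0.5]
opening: -0.3
grasp_force: 0.0
```

{"method": "move_arm", "body": {
  "commands": [
    [0,0,0.001,0],
    [0,0,0.002,0],
    [0,0,0.0025,0],
    [0,0,0.0025,0]
  ]
}}

```text
clock: 9.78
ee_pos: [502.9, -124.8, 33.9]
eef_rot: [-0.246, 3.13, 0.001]
contact_force: [-5.8, 0.9, 19.8]
opening: 0.0
grasp_force: 10.1
```

Both ends stop hard at 34 mm, so the board is level. I'll lift off and take a last look.

{"method": "move_arm", "body": {
  "commands": [
    [0,0,-0.01,0],
    [0,0,-0.04,0],
    [0,0,-0.08,0],
    [0,0,-0.12,0],
    [0,0,-0.12,0]
  ]
}}

```text
clock: 10.2
ee_pos: [507.0, -125.8, 158.9]
eef_rot: [-0.245, 3.117, -0.004]
contact_force: [0.7, -0.7, 0.7]
opening: -0.0
grasp_force: 0.0
```

{"method": "move_arm", "body": {
  "commands": [
    [0,0.03,-0.02,0],
    [0,0.06,-0.04,0],
    [0,0.09,-0.06,0],
    [0,0.09,-0.06,0],
    [0,0.09,-0.06,0]
  ]
}}

```text
clock: 10.62
ee_pos: [488.8, -33.7, 212.8]
eef_rot: [-0.254, 3.128, 0.001]
contact_force: [0.7, -0.4, -1.0]
opening: -0.2
grasp_force: 0.0
```

Run:
```python
from h import *
w=optics.snapshot("wrist");b=optics.snapshot("side")
save("c5",np.hstack([cv2.resize(w["image"],(400,300)),cv2.resize(b["image"][120:340,160:353],(400,456),interpolation=cv2.INTER_CUBIC)[:300]]))
s=ctrl.state();print(s["clock"],s["joint_vel"])
```

```text
10.7167 [ 0.01675193  0.01722011  0.01119885  0.00689139 -0.00238343 -0.00099756
 -0.00223002]
```

View pics/c5.png

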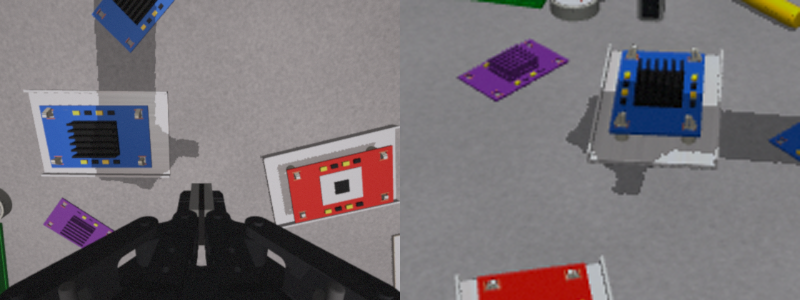

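All four posts stand proud of the blue board in the side view, at (633,55), (697,55), (622,122) and (690,122). The board is level and the red one is untouched.

```bash
python3 -c "
from plant import ctrl
print(ctrl.sign_off())"
```

```text
the job is handed in; nothing more can be done
None
```

I pressed the blue board home on all four posts, left end first and then right; both ends stopped hard at the same height. The red board was not touched, and I handed the job in at about 10.7 s.

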